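# Pack the tool box for fitting a cockpit drain

### The arm

A 6-joint arm with a two-finger parallel gripper is mounted at the origin on a cart in front of the work surface, level with it; the furniture and walls round the work are solid. World frame = base frame: x ahead of the robot, y to its left, z up, the work surface at z = 0. Lengths are in mm, angles in rad, forces in N, time in s.
With the tool pointing down it reaches from about 350 to 875 mm from the base axis. Payload 15.5 kg.
Tool frame: the origin (TCP) lies between the finger pads, 19 mm behind the fingertips; this is the grasp point; y points along the fingers, x is the direction in which the jaws open and shut, and the axes are right-handed (so a half turn about y gives the same grasp; the last joint's range is limited). The gripper opens to 85 mm and grips with 20 to 120 N. Pads are 22 mm wide; open, the fingers measure 114 mm over their backs; the gripper's body (76 mm by 85 mm) begins 54 mm behind the grasp point. The pads swing forward as they close: fully open they stand 13 mm farther back than shut.
Start: joints at [-1.333, 0.494, 1.345, -0, 1.302, -0.096], TCP at [204.773, -590.504, 249.977] pointing down, gripper open.
Joint ranges: [-2.91, 2.91], [-0.82, 2.16], [0.22, 2.67], [-1.22, 4.37], [0.12, 2.79], [-3.08, 3.08]. Speed limits (rad/s): [1.89, 1.89, 2.57, 3.01, 3.01, 3.01].

### API

Orientations are given as a unit quaternion [x, y, z, w].
In Python, from bench import r, imaging, job_done, models gives the robot as it stands.
- The arm moves only by the tool apply_moves, never from a script. Its arguments are lists of equal length, an entry for each row: "travel": the shift along the tool's x, y, z in units of 25 mm (1.0 is 25 mm), a list of three; "dr": the turn, a rotation vector about the tool's x, y, z in degrees, a list of three; "grip": the closure, from -1 (fully open) to 1 (shut). A call has 1 to 20 rows; each row is the pose to reach, as a shift and turn from the pose measured when the call began, along the tool's axes at that moment; what a row does not reach only later rows make up. A row lasts 1/12 s, in which the tool goes at most 41.7 mm and 7.16 degrees, less where a joint would pass 70% of its speed; a pose out of reach is approached as far as the arm can. A call with a gripper value outside its range is refused whole. The fingers move at their own pace and stop on an object; "squeeze" is the grip in N (left out, the last holds). Time passes only in rows, so rows that repeat a pose let the fingers close. It gives the time, the measured TCP pose, the force and the opening at its end, in the units of the state.
- r.state(): the state, without advancing time (a new reading comes with each control period).
- imaging.get_image(name): name is "side" or "top" or "wrist"; returns (picture, depth): 384x512x3 uint8, blue, green, red; 384x512 float32, mm along the optical axis (not along the pixel's ray), 0 where there is no reading.
- imaging.camera_info(name): a dict with "fx", "fy", "cx", "cy" (pixels), "k1" (the pictures are not rectified: a ray, as slopes to the right and down, at radius r is drawn at 1 + k1 r^2 times it, then the intrinsics apply), "xyz" and "rotation" of the camera in the world. Camera axes: x right, y down, z forward; pixel columns grow to the right and rows downward; lengths in mm; the calibration is good to about 2 mm. A picture is of the moment at which its call begins: read the wrist's pose just before it. camera_info takes no time and is no camera call; for the wrist camera it gives the pose at the moment of the call.
- job_done(): hands the job in, once; it reports no verdict.
Trained networks look in the newest picture that a camera, given by its name, has taken for a name from the list of things; names that differ only in an ending like _2 or _b are one class to them, and where a whole thing is asked for, a point or a joint stands for the part that bears it (a point fixed in the world has none). Each returns a list of dicts, best first, with "p" (0 to 1); they miss things now and then, are a little off and sometimes report something else, mostly with a low value. They report only what shows in the picture. A call takes as long as a camera call.
- models.look_for(target, camera): "box" ([centre column, centre row, width, height] in pixels, round what is visible of it).
- models.regions_of(target, camera): "mask" (384x512 bool, what is visible of it) and "box" ([centre column, centre row, width, height] in pixels, round what is visible of it).
The state is a dict: "time": time; "joint_positions": joint angles; "qd": joint speeds; "joint_efforts": joint torques, N m; "tcp_pos": TCP position; "tool_rot": TCP orientation; "ft_force": force on the tool from outside, world axes, zero at the start; "moment": the same for the moment, N m; "finger_gap": opening from 0.0 (shut) to 1.0 (fully open).
Only numpy, scipy, OpenCV 4.12 (cv2) and the standard library are available. Lean on these libraries where they do the work, as an engineer would, in place of code of your own. Each camera call takes 0.05 s, during which the arm holds its last target. There are 200 camera calls.

### The job

Pack the red tool box for fitting the cockpit drain: lay the adjustable spanner and the orange-handled screwdriver flat in its bottom, side by side and not on top of one another, let go of them, and then seat the empty grey tray fully home and level on the ledges above them. Only when the tray is in, stand the gold-coloured hole saw (teeth down) and the bronze skin fitting (flange down) upright in it, one on either side of its handle so that it carries level. The smaller dark grey hole saw and the white plastic skin fitting are not wanted for this job: leave them where they are.

Things in the scene. Friction and masses are not known exactly. Their poses are not given: they have to be found in the camera images.
- tool_box: red open steel box, fixed, 152 x 254 mm, rim 52 mm high. Origin: centre of underside; y along the long side. Inside 146 (x) x 248 (y), floor at z = 3, no dividers. At each end a steel ledge 14 deep runs across, its top at z = 38; 220 free between ledges. The tools lie along y, one in each half, about 32 mm off the middle (x). The seated tray's origin is 38 mm over the box's, either way round
- tray: grey steel lift-out tray, 0.35 kg, 138 (x) x 240 (y) mm, walls 36 high, floor 2.5; 4 mm play in the box. Origin: centre of underside. A middle wall (y = 0), 32 high, parts it into two compartments 133 x 116, centres at y = +59 and -59. Above that wall a black bar 17 thick, 84 long, runs along x, its axis 60 above the underside: grip its middle from above, fingers closing along y
- spanner: adjustable spanner, bare bright steel, 202 mm long (its y), 47 mm wide at the jaw, 11 mm thick, 0.3 kg. Lies flat; origin: middle of its length, on the underside. For the fingers it is a flat tapered bar, 30 to 42 mm wide at the origin, where it can be gripped across (fingers closing along its x), tips close to the bench
- screwdriver: screwdriver with orange plastic handle, 200 mm long (its y), 0.08 kg. Lies flat; origin: middle of its length, on the underside. The handle runs from y = 0 to +100 mm, 27 mm wide and 30 mm high; the thin shank from y = 0 to -100 mm. Grip the handle across at about y = +45 mm, TCP about 30 mm above the bench. It may roll a little when let go
- hole_saw: hole saw: gold-coloured steel cup 45 mm in diameter and 36 mm high, standing teeth down, with a grey steel shank 13 mm thick up its middle to 66 mm. 0.16 kg. Origin: centre of the underside; z up the shank. Grip the cup across its diameter from above, TCP 30 to 35 mm above its underside
- bronze_fitting: bronze skin fitting (through-hull), reddish-brown metal, standing flange down: flange 64 mm in diameter and 8 mm high, hexagon nut to 24 mm height, above it a threaded stem with hose barbs 40 mm in diameter up to 67 mm. 0.4 kg. Origin: centre of the underside; z up the stem. Grip the stem across, TCP about 48 mm above the underside
- dark_hole_saw: look-alike, to be left: a smaller hole saw of dark grey steel, cup 32 mm in diameter and 37 mm high with a thin steel shank up to 63 mm, standing teeth down. Origin: centre of the underside
- plastic_fitting: look-alike, to be left: skin fitting of the same shape and size as the bronze one, but of white plastic, standing flange down. Origin: centre of the underside

How it is judged:
By the outcome, as a careful person would: the job done as asked, in the order asked, and still so for the second after the job is handed in, with the robot touching nothing.
It also fails if it takes over 131 s, if anything falls off the work surface, if the arm or the gripper's body presses on something with over 40 N, if the wrist force passes 120 N, or if a joint passes its speed limit or range.

## Working session

There is one attempt and no reset: what is moved stays moved. The work goes in short steps, Python scripts to look and compute and a tool call to move; the robot and the scene stay as the last step left them, time stands still between calls to the robot, and variables do not carry over. Pictures are saved under pics/ and viewed, about 12 in all and at most 16, crops included, and the job is handed in when it is done.

Besides the shell and the picture viewer there is one more tool, called after "Request:" as name(argument=value, ...), one argument or row to a line, values as JSON. apply_moves: Moves the arm, as the interface text tells. Its arguments: {"type":"object","properties":{"travel":{"type":"array","items":{"type":"array","items":{"type":"number"}}},"dr":{"type":"array","items":{"type":"array","items":{"type":"number"}}},"grip":{"type":"array","items":{"type":"number"}},"squeeze":{"type":"number"}},"required":["travel","dr","grip"]}

```bash
ls; mkdir -p pics
cat > h.py <<'E'
import numpy as np, cv2
from scipy.spatial.transform import Rotation as R
from bench import r, imaging, job_done, models
def rotm(ci):
    q=np.array(ci["rotation"],float)
    return q if q.shape==(3,3) else R.from_quat(q).as_matrix()
def cloud(d,ci):
    "world xyz (384,512,3) of a depth image; nan where no reading"
    K=np.array([[ci["fx"],0,ci["cx"]],[0,ci["fy"],ci["cy"]],[0,0,1]],float)
    v,u=np.mgrid[:384,:512]
    p=np.stack([u,v],-1).reshape(-1,1,2).astype(float)
    n=cv2.undistortPointsIter(p,K,np.array([ci["k1"],0,0,0.]),None,None,(3,50,1e-9)).reshape(384,512,2)
    P=np.dstack([n[...,0]*d,n[...,1]*d,d]).astype(float)
    P[d<=0]=np.nan
    return P@rotm(ci).T+np.array(ci["xyz"])
def shot(cam,save=None):
    ci=imaging.camera_info(cam); im,d=imaging.get_image(cam)
    if save: cv2.imwrite("pics/%s.png"%save,im)
    return im,d,cloud(d,ci)
E
python3 - <<'E'
from h import *
print(imaging.camera_info("top"),imaging.camera_info("wrist"),r.state())
for c in("top","side"):
    im,d,P=shot(c,c+"1")
    np.save(c+"1.npy",P)
    for n in["tool_box","tray","spanner","screwdriver","hole_saw","bronze_fitting","dark_hole_saw","plastic_fitting"]:
        for o in models.regions_of(n,c)[:2]:
            Q=P[o["mask"]];Q=Q[~np.isnan(Q[:,0])]
            if len(Q): print(c,n,round(o["p"],2),np.round(o["box"]),np.median(Q,0).round(),np.percentile(Q,[2,98],axis=0).round().tolist())
E
```

```text
pics
{'fx': 351.4160683748893, 'fy': 351.4160683748893, 'cx': 252.5860808775383, 'cy': 188.95017145227948, 'k1': 0.013661945919357224, 'xyz': array([346.13413368, -59.65588291, 880.34998879]), 'rotation': array([-0.69937277,  0.71083686, -0.05354469,  0.05216951])} {'fx': 297.3226699502634, 'fy': 297.3226699502634, 'cx': 254.24984304456163, 'cy': 185.8216487987367, 'k1': 0.019904783464351743, 'xyz': array([ 269.13066912, -568.07147111,  373.1958962 ]), 'rotation': array([ 0.80746295, -0.57433255, -0.07869341,  0.10933004])} {'time': 0.0, 'joint_positions': array([-1.33247595e+00,  4.94185718e-01,  1.34615067e+00,  1.46555583e-05,
        1.30251564e+00, -9.54856833e-02]), 'qd': array([ 3.72013181e-05,  8.72177434e-05,  8.68396483e-04, -2.03522437e-05,
        2.97117094e-04,  2.19556784e-04]), 'joint_efforts': array([-3.62128274e-03, -8.82173395e+01, -3.83877289e+01, -4.94917331e-04,
        1.01442263e-02, -1.97316659e-06]), 'tcp_pos': array([ 204.7080951 , -590.15227017,  249.39205294]), 'tool_rot': array([-0.57582034,  0.41032167, -0.40965519,  0.57641104]), 'ft_force': array([-0.
[... 1107 characters left out ...]
0.] [536.  24.  17.] [[415.0, -56.0, 3.0], [656.0, 85.0, 69.0]]
side spanner 0.87 [296. 248.  80.  46.] [600. 162.  10.] [[479.0, 133.0, 3.0], [669.0, 179.0, 12.0]]
side spanner 0.27 [216. 171.  99.  56.] [ 489. -221.   27.] [[396.0, -272.0, 3.0], [607.0, -112.0, 57.0]]
side screwdriver 0.62 [344. 269.  74.  50.] [540. 279.  18.] [[480.0, 255.0, -0.0], [658.0, 296.0, 27.0]]
side hole_saw 0.59 [356. 209.  22.  27.] [410. 183.  33.] [[112.0, 33.0, -125.0], [423.0, 200.0, 67.0]]
side dark_hole_saw 0.7 [387. 224.  20.  26.] [410. 266.  30.] [[396.0, 249.0, 2.0], [417.0, 278.0, 64.0]]
side plastic_fitting 0.69 [189. 149.  22.  22.] [ 481. -367.   31.] [[446.0, -422.0, 3.0], [499.0, -354.0, 70.0]]
```

Run:
```python
import cv2
a=cv2.imread("pics/top1.png");cv2.imwrite("pics/a.png",cv2.resize(a[90:260,90:420],None,fx=2.4,fy=2.4,interpolation=cv2.INTER_CUBIC))
```

```text
(no output)
```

View pics/a.png

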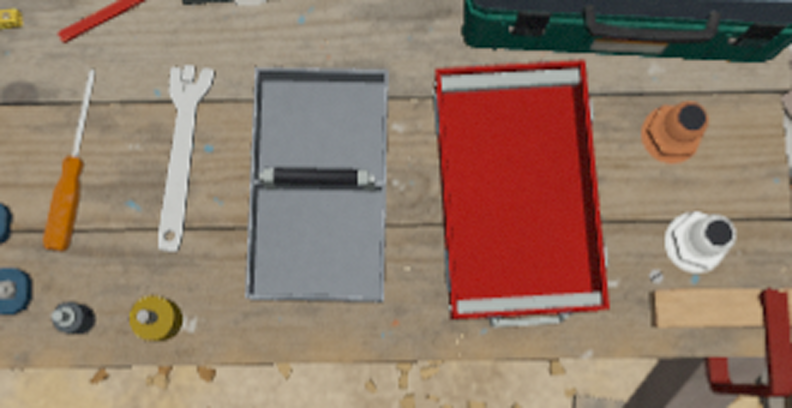

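View pics/side1.png

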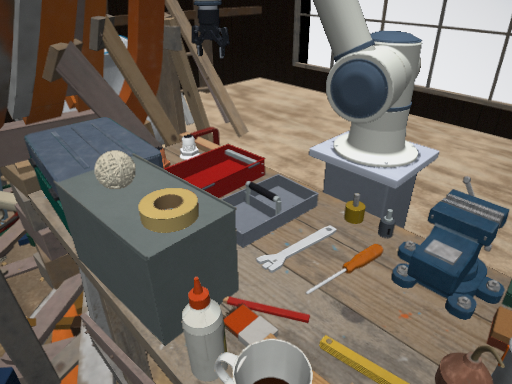

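```bash
cat >> h.py <<'E'
def rect(Q):
    (c,s,a)=cv2.minAreaRect(Q[:,:2].astype(np.float32)); 
    if s[0]>s[1]: a-=90; s=s[::-1]
    # long-side direction angle in world, deg
    return np.round(c,1),np.round(s,1),round((a+90+90)%180-90,2)
def sel(P,x0,x1,y0,y1,z0,z1):
    Q=P.reshape(-1,3); return Q[(Q[:,0]>x0)&(Q[:,0]<x1)&(Q[:,1]>y0)&(Q[:,1]<y1)&(Q[:,2]>z0)&(Q[:,2]<z1)]
E
python3 - <<'E'
from h import *
P=np.load("top1.npy")
print("bench z",np.median(sel(P,400,650,90,120,-30,30)[:,2]))
print("box rim",rect(sel(P,370,680,-300,-95,47,62)))
q=sel(P,410,660,-260,-120,34,44);print("ledges",rect(q),np.median(q[:,2]))
q=sel(P,400,680,-75,100,30,42);print("tray rim",rect(q),np.median(q[:,2]))
q=sel(P,480,580,-50,80,58,75);print("bar",rect(q),q.max(0))
im=cv2.imread("pics/top1.png")
q=sel(P,460,680,115,190,5,20);print("spanner",rect(q),len(q),np.median(q[:,2]))
hsv=cv2.cvtColor(im,cv2.COLOR_BGR2HSV)
m=(hsv[...,0]>5)&(hsv[...,0]<22)&(hsv[...,1]>190)&(hsv[...,2]>120)
Q=P.copy();Q[~m]=np.nan
h=sel(Q,440,600,240,320,8,40);print("handle",rect(h),len(h),h[:,2].max(),np.percentile(h[:,2],[50,95]))
h=sel(P,570,690,240,300,5,30);print("shank",rect(h),len(h),h.mean(0))
for n,(x0,x1,y0,y1) in dict(gold=(360,430,150,215),dark=(370,430,235,285),bronze=(530,630,-400,-310),white=(430,510,-410,-330)).items():
    for z0,z1 in((3,14),(30,40),(58,75)):
        q=sel(P,x0,x1,y0,y1,z0,z1)
        if len(q)>3:print(n,z0,len(q),cv2.minEnclosingCircle(q[:,:2].astype(np.float32)),np.median(q,0).round(1))
# obstacles height map 50mm cells
print("hmap rows x 800..300, cols y 400..-500")
for x in range(800,250,-50):
    print(x,[int(np.nanmax(s[:,2])) if len(s:=sel(P,x,x+50,y,y+50,-100,700)) else -1 for y in range(400,-500,-50)])
E
```

```text
bench z -0.6955156539698919
box rim (array([ 535.6, -207.3]), array([192.8, 285.5]), 2.48)
ledges (array([ 532.4, -190. ]), array([138.1, 245. ]), 0.13) 37.66544370946872
tray rim (array([534.9,  11.9]), array([139.6, 241.6]), -1.92) 36.68975907952586
bar (array([534.3,   9.7]), array([ 17.1, 109.7]), 87.33) [543.74015307  64.55515917  70.58446362]
spanner (array([571.1, 164.9]), array([ 46. , 200.9]), -10.16) 744 8.557627209905036
handle (array([518.6, 276.5]), array([23. , 96.2]), -9.72) 328 29.86639513910177 [22.5376606  26.87026898]
shank (array([618.3, 262.4]), array([ 6.9, 94.5]), -8.24) 92 [617.60947365 262.24592573  10.85112169]
gold 3 27 ((395.3506164550781, 190.4781951904297), 35.9473991394043) [398.7 160.9   5.2]
gold 30 259 ((397.50628662109375, 177.53948974609375), 23.20751953125) [395.3 175.3  35.9]
gold 58 28 ((398.5998229980469, 176.84841918945312), 6.359282970428467) [397.9 176.2  65.9]
dark 3 22 ((397.47113037109375, 254.2543182373047), 15.396108627319336) [396.2 246.9   8.3]
dark 30 89 ((398.1271057128906, 260.277587890625), 15.691351890563965) [396.1 255.6  35.8]

[... 867 characters left out ...]
, 159, 159, 159, 159]
700 [20, 20, 19, 11, 12, 179, 181, 180, 181, 178, 144, 156, 160, 159, 159, 159, 159, 160]
650 [3, 4, 3, 13, 4, 12, 12, 39, 39, 39, 36, 156, 158, 160, 158, 159, 159, 158]
600 [3, 3, 4, 15, 3, 12, 12, 39, 6, 38, 41, 56, 56, 56, 128, 127, 127, 3]
550 [4, 5, 3, 22, 4, 13, 10, 39, 5, 7, 40, 58, 7, 7, 57, 68, 70, 4]
500 [104, 104, 32, 27, 3, 12, 4, 68, 69, 70, 40, 57, 6, 6, 56, 3, 4, 3]
450 [140, 139, 24, 29, 3, 13, 4, 40, 8, 6, 40, 56, 6, 7, 58, 6, 70, 24]
400 [144, 142, 33, 64, 37, 68, 3, 40, 40, 39, 40, 56, 41, 56, 56, 24, 25, 44]
350 [143, 143, 19, 64, 38, 68, 3, 5, 3, 3, 4, 56, 56, 57, 55, 24, 24, 44]
300 [97, 145, 0, 1, 0, 2, 1, -1, -1, -1, -1, -1, 699, -1, 1, 1, 0, 44]
```

```bash
cat >> h.py <<'E'
def yawof(q): 
    x=R.from_quat(q).as_matrix()[:,0]; return np.degrees(np.arctan2(x[1],x[0]))
def plan(*wps):
    "wps: (x,y,z,jaw yaw deg); prints travel and dr rows from the present pose, tool y kept straight down"
    s=r.state(); R0=R.from_quat(s["tool_rot"]); p0=s["tcp_pos"]; y0=yawof(s["tool_rot"])
    print("now",p0.round(1),"yaw",y0.round(2),"j6",s["joint_positions"][5].round(2),"t",round(s["time"],2),"gap",round(s["finger_gap"],3),"F",s["ft_force"].round(1),"j",s["joint_positions"].round(2))
    for x,y,z,a in wps:
        d=(a-y0+90)%180-90; b=np.radians(y0+d); c,sn=np.cos(b),np.sin(b)
        X=np.array([c,sn,0]);Y=np.array([0,0,-1.]);M=np.column_stack([X,Y,np.cross(X,Y)])
        t=R0.inv().apply(np.array([x,y,z])-p0)/25; dr=np.degrees((R0.inv()*R.from_matrix(M)).as_rotvec())
        print("travel",t.round(2).tolist(),"dr",dr.round(1).tolist(),"rows",np.ceil(max(np.linalg.norm(t)*25/41.7,np.linalg.norm(dr)/7.16)))
E
python3 - <<'E'
from h import *
P=np.load("top1.npy");im=cv2.imread("pics/top1.png");hsv=cv2.cvtColor(im,cv2.COLOR_BGR2HSV)
m=((hsv[...,0]<8)|(hsv[...,0]>172))&(hsv[...,1]>150)
Q=P.copy();Q[~m]=np.nan
q=sel(Q,370,680,-300,-95,46,60);print("rim",rect(q),len(q),np.median(q[:,2]))
q=sel(Q,370,680,-300,-95,0,8);print("floor",rect(q),len(q),np.median(q[:,2]))
p=P.copy();p[m]=np.nan
for a,b in((380,450),(600,680)):
    q=sel(p,a,b,-255,-125,35,41);print("ledge",rect(q),len(q),np.median(q[:,2]))
for n,(y0,y1) in dict(case=(-400,-320),box=(-260,-130),tray=(-50,70)).items():
    print(n,[(x,int(s[:,2].max())) for x in range(600,740,10) if len(s:=sel(P,x,x+10,y0,y1,75,400))])
M=R.from_quat(r.state()["tool_rot"]).as_matrix();print(M.round(3))
ci=imaging.camera_info("wrist");print("cam in tool",(M.T@(ci["xyz"]-r.state()["tcp_pos"])).round(1))
plan((571,165,120,80),(571,165,24,80))
E
```

```text
rim (array([ 521.7, -192.2]), array([153.7, 254.1]), 2.41) 614 53.63557827122207
floor (array([ 517.4, -196. ]), array([143.3, 244.5]), 3.17) 4572 2.7630363124173414
ledge (array([ 400.6, -191.4]), array([ 24.6, 128.1]), -87.32) 259 37.72281786239785
ledge (array([ 654.5, -190.1]), array([ 45.5, 131. ]), -87.16) 301 37.635608208640974
case [(640, 127), (650, 128), (660, 154), (670, 156), (680, 158), (690, 159), (700, 157), (710, 158), (720, 159), (730, 158)]
box [(650, 126), (660, 127), (670, 151), (680, 160), (690, 158), (700, 158), (710, 158), (720, 158), (730, 160)]
tray [(710, 108), (730, 139)]
[[ 0.328  0.     0.945]
 [-0.945  0.     0.328]
 [-0.    -1.     0.   ]]
cam in tool [ 1.000e-01 -1.238e+02  6.810e+01]
now [ 204.8 -590.5  250. ] yaw -70.87 j6 -0.1 t 0.9 gap 1.003 F [-0.  -0.1 -0.4] j [-1.33  0.49  1.35  0.    1.3  -0.1 ]
travel [-23.75, 5.2, 23.74] dr [-0.0, 29.1, -0.0] rows 21.0
travel [-23.75, 9.04, 23.74] dr [-0.0, 29.1, -0.0] rows 21.0
```

```bash
sed -i 's/d=(a-y0+90)%180-90/d=(a-y0+180)%360-180/' h.py
python3 - <<'E'
from h import *
plan((571,165,170,80))
E
```

```text
now [ 204.8 -590.5  250. ] yaw -70.87 j6 -0.1 t 0.9 gap 1.003 F [-0.  -0.1 -0.4] j [-1.33  0.49  1.35  0.    1.3  -0.1 ]
travel [-23.75, 3.2, 23.74] dr [-0.0, -150.9, 0.0] rows 22.0
```

Request:
apply_moves(
  travel=[
    [-23.75, 3.2, 23.74],
    [-23.75, 3.2, 23.74],
    [-23.75, 3.2, 23.74],
    [-23.75, 3.2, 23.74],
    [-23.75, 3.2, 23.74],
    [-23.75, 3.2, 23.74],
    [-23.75, 3.2, 23.74],
    [-23.75, 3.2, 23.74],
    [-23.75, 3.2, 23.74],
    [-23.75, 3.2, 23.74],
    [-23.75, 3.2, 23.74],
    [-23.75, 3.2, 23.74],
    [-23.75, 3.2, 23.74],
    [-23.75, 3.2, 23.74],
    [-23.75, 3.2, 23.74],
    [-23.75, 3.2, 23.74],
    [-23.75, 3.2, 23.74],
    [-23.75, 3.2, 23.74],
    [-23.75, 3.2, 23.74],
    [-23.75, 3.2, 23.74],
  ],
  dr=[
    [0, -150.9, 0],
    [0, -150.9, 0],
    [0, -150.9, 0],
    [0, -150.9, 0],
    [0, -150.9, 0],
    [0, -150.9, 0],
    [0, -150.9, 0],
    [0, -150.9, 0],
    [0, -150.9, 0],
    [0, -150.9, 0],
    [0, -150.9, 0],
    [0, -150.9, 0],
    [0, -150.9, 0],
    [0, -150.9, 0],
    [0, -150.9, 0],
    [0, -150.9, 0],
    [0, -150.9, 0],
    [0, -150.9, 0],
    [0, -150.9, 0],
    [0, -150.9, 0],
  ],
  grip=[-0.3, -0.3, -0.3, -0.3, -0.3, -0.3, -0.3, -0.3, -0.3, -0.3, -0.3, -0.3, -0.3, -0.3, -0.3, -0.3, -0.3, -0.3, -0.3, -0.3],
  squeeze=60,
)

```text
time: 2.57
tcp_pos: [567.2, 158.3, 170.8]
tool_rot: [0.569, 0.419, -0.419, -0.569]
ft_force: [0.6, -1.0, 0.2]
finger_gap: 0.646
```

Run:
```python
from h import *
im,d,P=shot("wrist","w1")
for n in["spanner","screwdriver"]:
    for o in models.regions_of(n,"wrist")[:2]:
        Q=P[o["mask"]];Q=Q[~np.isnan(Q[:,0])]
        print(n,o["p"],np.round(o["box"]),rect(Q[Q[:,2]>4]),np.median(Q,0).round(1))
q=sel(P,440,700,110,210,5.5,16);print(rect(q),len(q),np.median(q[:,2]))
q=sel(P,550,590,110,210,5.5,16);print("near mid",rect(q),q.min(0),q.max(0))
plan((571,165,60,80),(571,165,24,80))
```

```text
spanner 0.7 [263. 168.  67. 203.] (array([571.4, 165.5]), array([ 45.1, 199.9]), -9.88) [567.2 161.1   8.8]
screwdriver 0.75 [ 21. 282.  42.  96.] (array([ 593.7, -112.2]), array([ 8.5, 85.2]), 2.77) [ 608.7 -113.5   18.7]
screwdriver 0.71 [358. 134.  33. 215.] (array([569.1, 264.2]), array([ 26.3, 198.6]), -7.83) [519.  267.   21.3]
(array([570.6, 154.1]), array([ 46.5, 201.3]), -2.92) 4800 8.796720211004015
near mid (array([570. , 160.2]), array([22. , 41.2]), -5.12) [550.05452181 147.60642778   6.12209764] [589.95682606 172.65149119  10.86032986]
now [567.3 158.4 170.4] yaw 72.61 j6 -1.1 t 2.72 gap 0.652 F [ 0.1 -0.9 -0.1] j [ 0.17  0.53  1.53  0.    1.08 -1.1 ]
travel [0.29, 4.42, -0.06] dr [0.0, -7.4, 0.0] rows 3.0
travel [0.29, 5.86, -0.06] dr [0.0, -7.4, 0.0] rows 4.0
```

View pics/w1.png

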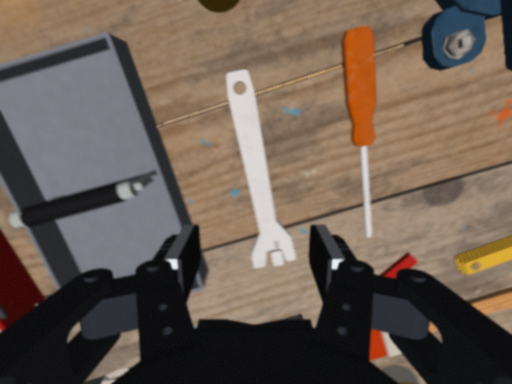

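Run:
```python
from h import *
im,d,P=shot("wrist")
q=sel(P,440,700,110,210,5,16)
for x in range(465,680,12):
    s=q[(q[:,0]>x)&(q[:,0]<x+12)]
    if len(s): print(x+6,s[:,1].min().round(1),s[:,1].max().round(1),"mid",((s[:,1].min()+s[:,1].max())/2).round(1),"z",np.median(s[:,2]).round(1))
```

```text
471 159.3 180.5 mid 169.9 z 8.7
483 156.6 180.8 mid 168.7 z 8.7
495 155.1 180.7 mid 167.9 z 8.8
507 154.3 179.3 mid 166.8 z 8.9
519 153.3 177.6 mid 165.5 z 8.8
531 152.0 176.2 mid 164.1 z 8.8
543 151.4 174.7 mid 163.0 z 8.9
555 150.4 173.1 mid 161.8 z 8.8
567 149.1 171.5 mid 160.3 z 8.7
579 147.9 170.0 mid 158.9 z 8.8
591 147.3 168.3 mid 157.8 z 8.9
603 146.0 166.9 mid 156.4 z 8.8
615 145.4 165.2 mid 155.3 z 8.8
627 141.3 169.1 mid 155.2 z 8.8
639 132.5 173.6 mid 153.1 z 8.8
651 127.4 173.4 mid 150.4 z 8.8
663 126.2 172.7 mid 149.4 z 8.5
675 148.0 158.4 mid 153.2 z 7.8
```

Run:
```python
from h import *
plan((571,160,60,84.2),(571,160,22,84.2))
```

```text
now [566.6 156.8 170.5] yaw 72.44 j6 -1.1 t 2.77 gap 0.647 F [-1.7 -0.1  0.1] j [ 0.17  0.53  1.53 -0.    1.08 -1.1 ]
travel [0.18, 4.42, -0.13] dr [-0.0, -11.8, -0.0] rows 3.0
travel [0.18, 5.94, -0.13] dr [-0.0, -11.8, -0.0] rows 4.0
```

Request:
apply_moves(
  travel=[
    [0.18, 2, -0.13],
    [0.18, 4, -0.13],
    [0.18, 4.4, -0.13],
    [0.18, 4.9, -0.13],
    [0.18, 5.4, -0.13],
    [0.18, 5.7, -0.13],
    [0.18, 5.94, -0.13],
    [0.18, 5.94, -0.13],
    [0.18, 5.94, -0.13],
    [0.18, 5.94, -0.13],
    [0.18, 5.94, -0.13],
    [0.18, 5.94, -0.13],
    [0.18, 5.94, -0.13],
    [0.18, 5.94, -0.13],
  ],
  dr=[
    [0, -11.8, 0],
    [0, -11.8, 0],
    [0, -11.8, 0],
    [0, -11.8, 0],
    [0, -11.8, 0],
    [0, -11.8, 0],
    [0, -11.8, 0],
    [0, -11.8, 0],
    [0, -11.8, 0],
    [0, -11.8, 0],
    [0, -11.8, 0],
    [0, -11.8, 0],
    [0, -11.8, 0],
    [0, -11.8, 0],
  ],
  grip=[-0.3, -0.3, -0.3, -0.3, -0.3, -0.3, -0.3, -0.3, 1, 1, 1, 1, 1, 1],
  squeeze=80,
)

```text
time: 3.93
tcp_pos: [571.5, 160.2, 23.5]
tool_rot: [0.525, 0.475, -0.474, -0.524]
ft_force: [-2.1, -1.7, 10.8]
finger_gap: 0.373
```

Run:
```python
from h import *
plan((571,160,120,84.2),(520.4,-164.2,120,92.6),(520.4,-164.2,60,92.6),(520.4,-164.2,29,92.6))
```

```text
now [571.5 160.2  23.5] yaw 84.23 j6 -1.3 t 3.93 gap 0.373 F [-2.1 -1.7 10.8] j [ 0.17  0.74  1.62 -0.    0.78 -1.3 ]
travel [-0.01, -3.86, 0.01] dr [0.1, 0.0, 0.0] rows 3.0
travel [-13.12, -3.86, 0.72] dr [0.1, -8.4, 0.0] rows 9.0
travel [-13.12, -1.46, 0.73] dr [0.1, -8.4, 0.0] rows 8.0
travel [-13.12, -0.22, 0.73] dr [0.1, -8.4, 0.0] rows 8.0
```

Request:
apply_moves(
  travel=[
    [0, -1, 0],
    [0, -2.4, 0],
    [0, -3.86, 0],
    [-1.5, -3.86, 0.1],
    [-3, -3.86, 0.2],
    [-4.5, -3.86, 0.3],
    [-6, -3.86, 0.35],
    [-7.5, -3.86, 0.45],
    [-9, -3.86, 0.5],
    [-10.5, -3.86, 0.6],
    [-12, -3.86, 0.7],
    [-13.12, -3.86, 0.72],
    [-13.12, -3.86, 0.72],
    [-13.12, -3.86, 0.72],
    [-13.12, -3.86, 0.72],
  ],
  dr=[
    [0, 0, 0],
    [0, 0, 0],
    [0, 0, 0],
    [0, -2, 0],
    [0, -4, 0],
    [0, -6, 0],
    [0, -8.4, 0],
    [0, -8.4, 0],
    [0, -8.4, 0],
    [0, -8.4, 0],
    [0, -8.4, 0],
    [0, -8.4, 0],
    [0, -8.4, 0],
    [0, -8.4, 0],
    [0, -8.4, 0],
  ],
  grip=[1, 1, 1, 1, 1, 1, 1, 1, 1, 1, 1, 1, 1, 1, 1],
)

```text
time: 5.18
tcp_pos: [520.4, -164.1, 120.4]
tool_rot: [0.489, 0.512, -0.511, -0.488]
ft_force: [0.1, 0.6, -3.1]
finger_gap: 0.374
```

Run:
```python
from h import *
im,d,P=shot("wrist","w2")
q=sel(P,400,640,-230,-110,85,125)
for x in range(410,640,20):
    s=q[(q[:,0]>x)&(q[:,0]<x+20)]
    if len(s)>5: print(x+10,len(s),"y",np.percentile(s[:,1],[2,98]).round(1),"z",np.median(s[:,2]).round(1))
plan((520.4,-164.2,60,92.6),(520.4,-164.2,28,92.6))
```

```text
420 1380 y [-177.1 -156.8] z 106.3
440 2187 y [-178.1 -154.7] z 106.2
460 2373 y [-177.2 -154.3] z 106.1
480 2023 y [-176.2 -154.1] z 105.9
500 1961 y [-174.9 -143.1] z 105.8
520 2489 y [-191.8 -136.5] z 106.1
540 1312 y [-173.5 -153. ] z 105.5
560 1111 y [-171.5 -152.8] z 105.4
580 35 y [-169.8 -149.2] z 104.6
now [ 520.5 -163.5  120.3] yaw 92.66 j6 -2.03 t 5.23 gap 0.374 F [-0.7 -0.5 -2.7] j [-0.41  0.55  1.68  0.    0.91 -2.03]
travel [-0.03, 2.41, 0.01] dr [0.1, 0.1, 0.0] rows 2.0
travel [-0.03, 3.69, 0.01] dr [0.1, 0.1, 0.0] rows 3.0
```

View pics/w2.png

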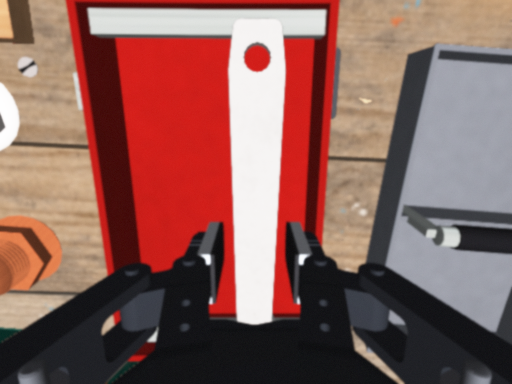

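Request:
apply_moves(
  travel=[
    [0, 1, 0],
    [0, 2, 0],
    [0, 2.8, 0],
    [0, 3.3, 0],
    [0, 3.5, 0],
    [0, 3.6, 0],
    [0, 3.68, 0],
    [0, 3.72, 0],
    [0, 3.72, 0],
  ],
  dr=[
    [0, 0, 0],
    [0, 0, 0],
    [0, 0, 0],
    [0, 0, 0],
    [0, 0, 0],
    [0, 0, 0],
    [0, 0, 0],
    [0, 0, 0],
    [0, 0, 0],
  ],
  grip=[1, 1, 1, 1, 1, 1, 1, 1, 1],
)

```text
time: 5.98
tcp_pos: [521.0, -163.5, 27.9]
tool_rot: [0.489, 0.512, -0.511, -0.488]
ft_force: [-0.2, -0.5, -2.6]
finger_gap: 0.371
```

Run:
```python
from h import *
plan((521,-163.5,26,92.6),(521,-163.5,120,92.6),(524,272,120,82))
```

```text
now [ 521.  -163.5   27.9] yaw 92.67 j6 -2.03 t 5.98 gap 0.371 F [-0.2 -0.5 -2.6] j [-0.41  0.7   1.74  0.    0.7  -2.03]
travel [-0.0, 0.07, 0.0] dr [0.1, 0.1, -0.0] rows 1.0
travel [-0.0, -3.69, -0.01] dr [0.1, 0.1, -0.0] rows 3.0
travel [17.39, -3.69, -0.94] dr [0.1, 10.7, -0.0] rows 11.0
```

Request:
apply_moves(
  travel=[
    [0, 0.07, 0],
    [0, 0.1, 0],
    [0, 0.1, 0],
    [0, 0.1, 0],
    [0, 0.1, 0],
    [0, 0, 0],
    [0, -1.2, 0],
    [0, -2.7, 0],
    [0, -3.9, 0],
    [1.6, -3.9, -0.1],
    [3.2, -3.8, -0.2],
    [4.8, -3.7, -0.3],
    [6.4, -3.7, -0.4],
    [8, -3.7, -0.5],
    [9.6, -3.7, -0.6],
    [11.2, -3.7, -0.7],
    [12.8, -3.7, -0.8],
    [14.4, -3.7, -0.9],
    [16, -3.7, -0.94],
    [17.39, -3.69, -0.94],
  ],
  dr=[
    [0, 0, 0],
    [0, 0, 0],
    [0, 0, 0],
    [0, 0, 0],
    [0, 0, 0],
    [0, 0, 0],
    [0, 0, 0],
    [0, 0, 0],
    [0, 0, 0],
    [0, 0, 0],
    [0, 2, 0],
    [0, 4, 0],
    [0, 6, 0],
    [0, 8, 0],
    [0, 10.7, 0],
    [0, 10.7, 0],
    [0, 10.7, 0],
    [0, 10.7, 0],
    [0, 10.7, 0],
    [0, 10.7, 0],
  ],
  grip=[1, -0.06, -0.06, -0.06, -0.06, -0.06, -0.06, -0.06, -0.06, -0.2, -0.2, -0.2, -0.2, -0.2, -0.2, -0.2, -0.2, -0.2, -0.2, -0.2],
)

```text
time: 7.65
tcp_pos: [523.8, 274.6, 120.5]
tool_rot: [0.534, 0.465, -0.463, -0.533]
ft_force: [0.0, -0.7, -0.5]
finger_gap: 0.602
```

Run:
```python
from h import *
im,d,P=shot("wrist","w3")
hsv=cv2.cvtColor(im,cv2.COLOR_BGR2HSV)
m=(hsv[...,0]>4)&(hsv[...,0]<22)&(hsv[...,1]>180)&(hsv[...,2]>100)
Q=P.copy();Q[~m]=np.nan
h=sel(Q,440,600,235,320,6,40);print("handle",rect(h),len(h),h[:,2].max())
for x in range(465,580,15):
    s=h[(h[:,0]>x)&(h[:,0]<x+15)]
    if len(s)>5:
        t=s[s[:,2]>s[:,2].max()-6]
        print(x+7,"y",np.percentile(s[:,1],[1,99]).round(1),"z",s[:,2].max().round(1),"crest",t[:,1].mean().round(1))
im,d,P=shot("top","t2")
cv2.imwrite("pics/t2c.png",cv2.resize(im[90:260,90:420],None,fx=2.4,fy=2.4,interpolation=cv2.INTER_CUBIC))
q=sel(P,400,640,-255,-130,7,20);print("spanner",rect(q),len(q))
print([ (x+10,np.percentile(s[:,1],[2,98]).round(1).tolist()) for x in range(405,640,20) if len(s:=q[(q[:,0]>x)&(q[:,0]<x+20)])>3])
plan((524,272,70,82),(524,272,30,82))
```

```text
handle (array([519.7, 274.3]), array([24.8, 98.7]), -7.14) 3308 28.143698681828567
472 y [268.6 291. ] z 27.6 crest 279.5
487 y [266.4 290.8] z 28.1 crest 278.6
502 y [264.7 288.9] z 27.6 crest 276.6
517 y [263.  286.3] z 26.9 crest 274.4
532 y [261.5 284.4] z 26.6 crest 272.8
547 y [261.9 279.7] z 23.5 crest 270.1
562 y [259.8 277.4] z 22.5 crest 268.1
spanner (array([ 522.8, -185.7]), array([108.7, 205.1]), 8.43) 776
[(415, [-173.4, -149.7]), (435, [-177.3, -154.3]), (455, [-188.5, -152.8]), (475, [-175.8, -153.1]), (495, [-174.3, -152.8]), (515, [-192.6, -152.2]), (535, [-172.5, -152.6]), (555, [-170.9, -151.3]), (575, [-169.5, -144.1]), (595, [-178.0, -139.3]), (615, [-180.6, -137.2])]
now [523.7 276.6 120.4] yaw 82.2 j6 -1.05 t 7.75 gap 0.597 F [-0.  -0.7 -0.8] j [ 0.39  0.6   1.57 -0.    0.97 -1.05]
travel [-0.19, 2.02, -0.03] dr [0.2, 0.2, 0.1] rows 2.0
travel [-0.19, 3.62, -0.02] dr [0.2, 0.2, 0.1] rows 3.0
```

View pics/t2c.png

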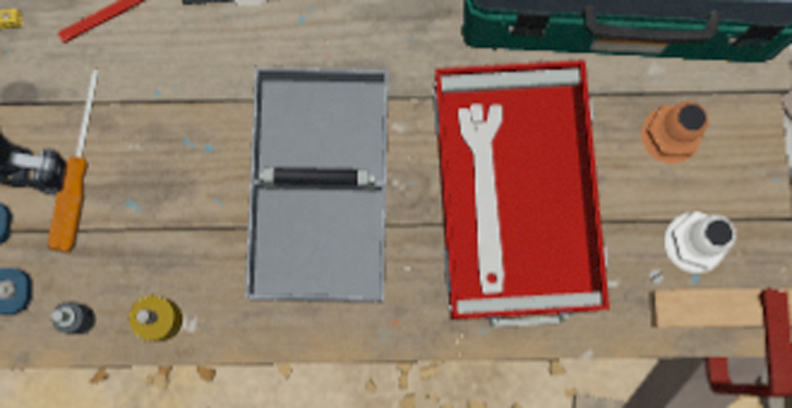

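Request:
apply_moves(
  travel=[
    [-0.05, 1, 0],
    [-0.11, 2, 0],
    [-0.11, 2.6, 0],
    [-0.11, 3.1, 0],
    [-0.11, 3.5, 0],
    [-0.11, 3.68, 0],
    [-0.11, 3.68, 0],
    [-0.11, 3.68, 0],
    [-0.11, 3.68, 0],
    [-0.11, 3.68, 0],
    [-0.11, 3.68, 0],
    [-0.11, 3.68, 0],
    [-0.11, 3.68, 0],
  ],
  dr=[
    [0, 0, 0],
    [0, 0, 0],
    [0, 0, 0],
    [0, 0, 0],
    [0, 0, 0],
    [0, 0, 0],
    [0, 0, 0],
    [0, 0, 0],
    [0, 0, 0],
    [0, 0, 0],
    [0, 0, 0],
    [0, 0, 0],
    [0, 0, 0],
  ],
  grip=[-0.2, -0.2, -0.2, -0.2, -0.2, -0.2, -0.2, 1, 1, 1, 1, 1, 1],
  squeeze=60,
)

```text
time: 8.83
tcp_pos: [524.2, 274.3, 29.5]
tool_rot: [0.534, 0.467, -0.463, -0.532]
ft_force: [-0.4, -0.9, 5.9]
finger_gap: 0.26
```

Run:
```python
from h import *
plan((524,274.3,130,82),(478.2,-227.2,130,92.6))
```

```text
now [524.2 274.3  29.5] yaw 82.2 j6 -1.05 t 8.83 gap 0.26 F [-0.4 -0.9  5.9] j [ 0.38  0.73  1.63 -0.    0.78 -1.05]
travel [0.01, -4.02, -0.01] dr [0.3, 0.2, 0.2] rows 3.0
travel [-20.11, -4.07, -0.92] dr [0.3, -10.4, 0.1] rows 13.0
```

Request:
apply_moves(
  travel=[
    [0, -1, 0],
    [0, -2.4, 0],
    [0, -4, 0],
    [-1.6, -4, -0.1],
    [-3.2, -4, -0.2],
    [-4.8, -4, -0.2],
    [-6.4, -4, -0.3],
    [-8, -4, -0.4],
    [-9.6, -4, -0.5],
    [-11.2, -4, -0.5],
    [-12.8, -4, -0.6],
    [-14.4, -4, -0.7],
    [-16, -4, -0.8],
    [-17.6, -4, -0.8],
    [-19.2, -4, -0.9],
    [-20.11, -4, -0.92],
    [-20.11, -4, -0.92],
    [-20.11, -4, -0.92],
  ],
  dr=[
    [0, 0, 0],
    [0, 0, 0],
    [0, 0, 0],
    [0, 0, 0],
    [0, -2, 0],
    [0, -4, 0],
    [0, -6, 0],
    [0, -8, 0],
    [0.3, -10.4, 0.1],
    [0.3, -10.4, 0.1],
    [0.3, -10.4, 0.1],
    [0.3, -10.4, 0.1],
    [0.3, -10.4, 0.1],
    [0.3, -10.4, 0.1],
    [0.3, -10.4, 0.1],
    [0.3, -10.4, 0.1],
    [0.3, -10.4, 0.1],
    [0.3, -10.4, 0.1],
  ],
  grip=[1, 1, 1, 1, 1, 1, 1, 1, 1, 1, 1, 1, 1, 1, 1, 1, 1, 1],
)

```text
time: 10.33
tcp_pos: [478.1, -228.4, 128.8]
tool_rot: [0.489, 0.511, -0.51, -0.489]
ft_force: [-0.3, 1.1, -1.1]
finger_gap: 0.262
```

Run:
```python
from h import *
im,d,P=shot("top","t3")
cv2.imwrite("pics/t3c.png",cv2.resize(im[90:260,90:420],None,fx=2.4,fy=2.4,interpolation=cv2.INTER_CUBIC))
im,d,P=shot("wrist","w4")
plan((478.2,-227.2,60,92.6),(478.2,-227.2,33,92.6))
```

```text
now [ 478.1 -226.5  128.6] yaw 92.6 j6 -2.17 t 10.43 gap 0.259 F [-1.2 -0.7 -1.3] j [-0.56  0.52  1.72  0.    0.91 -2.17]
travel [-0.03, 2.74, -0.0] dr [0.0, 0.0, 0.0] rows 2.0
travel [-0.03, 3.82, -0.0] dr [0.0, 0.0, 0.0] rows 3.0
```

View pics/w4.png

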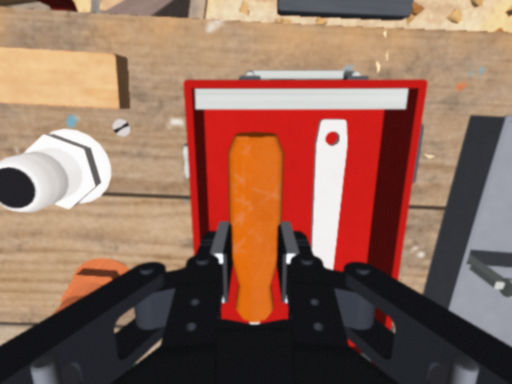

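Request:
apply_moves(
  travel=[
    [0, 1.2, 0],
    [0, 2.4, 0],
    [0, 3.2, 0],
    [0, 3.6, 0],
    [0, 3.75, 0],
    [0, 3.82, 0],
    [0, 3.86, 0],
    [0, 3.86, 0],
  ],
  dr=[
    [0, 0, 0],
    [0, 0, 0],
    [0, 0, 0],
    [0, 0, 0],
    [0, 0, 0],
    [0, 0, 0],
    [0, 0, 0],
    [0, 0, 0],
  ],
  grip=[1, 1, 1, 1, 1, 1, 1, 1],
)

```text
time: 11.1
tcp_pos: [478.7, -226.6, 33.0]
tool_rot: [0.489, 0.512, -0.511, -0.488]
ft_force: [0.3, -0.9, -1.3]
finger_gap: 0.258
```

Run:
```python
from h import *
plan((478.5,-226.5,150,92.6),(534.5,11,150,-2.2))
```

```text
now [ 478.7 -226.6   33. ] yaw 92.62 j6 -2.17 t 11.1 gap 0.258 F [ 0.3 -0.9 -1.3] j [-0.56  0.68  1.78  0.    0.68 -2.17]
travel [0.0, -4.68, 0.0] dr [0.1, 0.0, -0.0] rows 3.0
travel [9.39, -4.68, -2.67] dr [0.1, 94.8, 0.1] rows 14.0
```

Request:
apply_moves(
  travel=[
    [0, 0.04, 0],
    [0, 0.04, 0],
    [0, 0.04, 0],
    [0, -0.6, 0],
    [0, -2, 0],
    [0, -3.4, 0],
    [0.5, -4.68, -0.1],
    [1.5, -4.68, -0.4],
    [2.5, -4.68, -0.7],
    [3.5, -4.68, -1],
    [4.5, -4.68, -1.3],
    [5.5, -4.68, -1.6],
    [6.5, -4.68, -1.9],
    [7.5, -4.68, -2.1],
    [8.5, -4.68, -2.4],
    [9.39, -4.68, -2.67],
    [9.39, -4.68, -2.67],
    [9.39, -4.68, -2.67],
    [9.39, -4.68, -2.67],
    [9.39, -4.68, -2.67],
  ],
  dr=[
    [0, 0, 0],
    [0, 0, 0],
    [0, 0, 0],
    [0, 0, 0],
    [0, 0, 0],
    [0, 0, 0],
    [0, 6, 0],
    [0, 13, 0],
    [0, 20, 0],
    [0, 27, 0],
    [0, 34, 0],
    [0, 41, 0],
    [0, 48, 0],
    [0, 55, 0],
    [0, 62, 0],
    [0, 69, 0],
    [0, 76, 0],
    [0, 83, 0],
    [0, 90, 0],
    [0.1, 94.8, 0.1],
  ],
  grip=[0.1, 0.1, 0.1, 0.1, 0.1, 0.1, 0.1, 0.1, 0.1, 0.1, 0.1, -0.1, -0.1, -0.1, -0.1, -0.1, -0.1, -0.1, -0.1, -0.1],
)

```text
time: 12.77
tcp_pos: [534.4, 11.2, 150.3]
tool_rot: [0.707, -0.016, 0.016, -0.707]
ft_force: [-0.4, -0.6, 0.1]
finger_gap: 0.549
```

Run:
```python
from h import *
im,d,P=shot("wrist","w5")
q=sel(P,480,590,-60,90,58,80);print("bar",rect(q),len(q),q[:,2].max())
q=sel(P,400,680,-75,100,31,42);print("rim",rect(q),q.min(0),q.max(0))
im,d,P=shot("top","t4")
cv2.imwrite("pics/t4c.png",cv2.resize(im[90:260,90:420],None,fx=2.4,fy=2.4,interpolation=cv2.INTER_CUBIC))
for o in models.regions_of("screwdriver","top")[:2]:
    Q=P[o["mask"]];Q=Q[~np.isnan(Q[:,0])];print(o["p"],rect(Q),Q[:,2].max())
hsv=cv2.cvtColor(im,cv2.COLOR_BGR2HSV)
m=((hsv[...,0]<6)|(hsv[...,0]>172))&(hsv[...,1]>150)
Q=P.copy();Q[~m]=np.nan
q=sel(Q,370,680,-300,-95,46,60);print("box rim",rect(q),len(q),np.median(q[:,2]))
plan((534.5,11,62,-2.2))
```

```text
bar (array([534.8,  11.6]), array([ 16.3, 114.8]), 88.02) 2885 69.732620970091
rim (array([535.3,  10.9]), array([139.9, 242.2]), -1.77) [412.38757676 -62.03392564  31.00202596] [657.68581094  84.07638048  40.16545911]
0.78 (array([ 510.8, -221.9]), array([ 25.6, 170.8]), 1.66) 31.94514171153162
box rim (array([ 521.7, -192.2]), array([153.9, 253.8]), 2.52) 618 53.59386737849752
now [534.5  11.  150.2] yaw -2.05 j6 -0.06 t 12.92 gap 0.549 F [ 0.2 -0.1 -0.5] j [-0.09  0.49  1.68 -0.    0.97 -0.06]
travel [0.0, 3.53, 0.0] dr [0.0, 0.1, -0.0] rows 3.0
```

View pics/t4c.png

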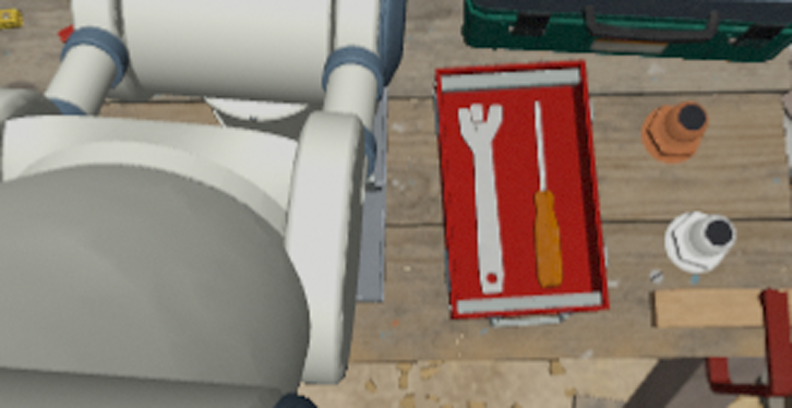

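Request:
apply_moves(
  travel=[
    [0, 1.2, 0],
    [0, 2.4, 0],
    [0, 3, 0],
    [0, 3.4, 0],
    [0, 3.6, 0],
    [0, 3.6, 0],
    [0, 3.6, 0],
    [0, 3.6, 0],
    [0, 3.6, 0],
    [0, 3.6, 0],
    [0, 3.6, 0],
    [0, 3.6, 0],
    [0, 3.6, 0],
  ],
  dr=[
    [0, 0, 0],
    [0, 0, 0],
    [0, 0, 0],
    [0, 0, 0],
    [0, 0, 0],
    [0, 0, 0],
    [0, 0, 0],
    [0, 0, 0],
    [0, 0, 0],
    [0, 0, 0],
    [0, 0, 0],
    [0, 0, 0],
    [0, 0, 0],
  ],
  grip=[-0.1, -0.1, -0.1, -0.1, -0.1, -0.1, 1, 1, 1, 1, 1, 1, 1],
  squeeze=100,
)

```text
time: 14.0
tcp_pos: [535.1, 10.9, 61.5]
tool_rot: [0.707, -0.012, 0.013, -0.707]
ft_force: [-1.4, -0.5, 10.5]
finger_gap: 0.163
```

Run:
```python
from h import *
plan((535,11,145,-2),(521.7,-192.7,145,2.6))
```

```text
now [535.1  10.9  61.5] yaw -2.03 j6 -0.06 t 14.0 gap 0.163 F [-1.4 -0.5 10.5] j [-0.09  0.63  1.75 -0.    0.76 -0.06]
travel [0.0, -3.34, 0.0] dr [0.0, -0.0, 0.1] rows 3.0
travel [-0.24, -3.34, -8.16] dr [0.0, -4.6, 0.1] rows 6.0
```

Request:
apply_moves(
  travel=[
    [0, -0.3, 0],
    [0, -0.9, 0],
    [0, -1.8, 0],
    [0, -2.7, 0],
    [0, -3.3, -0.3],
    [0, -3.34, -1],
    [-0.1, -3.34, -2],
    [-0.1, -3.34, -3],
    [-0.1, -3.34, -4],
    [-0.1, -3.34, -5],
    [-0.2, -3.34, -6],
    [-0.2, -3.34, -7],
    [-0.24, -3.34, -7.7],
    [-0.24, -3.34, -8.1],
    [-0.24, -3.34, -8.16],
    [-0.24, -3.34, -8.16],
    [-0.24, -3.34, -8.16],
    [-0.24, -3.34, -8.16],
  ],
  dr=[
    [0, 0, 0],
    [0, 0, 0],
    [0, 0, 0],
    [0, 0, 0],
    [0, 0, 0],
    [0, -1, 0],
    [0, -1.5, 0],
    [0, -2, 0],
    [0, -2.5, 0],
    [0, -3, 0],
    [0, -3.5, 0],
    [0, -4, 0],
    [0, -4.6, 0],
    [0, -4.6, 0],
    [0, -4.6, 0],
    [0, -4.6, 0],
    [0, -4.6, 0],
    [0, -4.6, 0],
  ],
  grip=[1, 1, 1, 1, 1, 1, 1, 1, 1, 1, 1, 1, 1, 1, 1, 1, 1, 1],
)

```text
time: 15.5
tcp_pos: [521.7, -191.6, 145.1]
tool_rot: [0.707, 0.017, -0.016, -0.707]
ft_force: [0.0, 1.1, -3.8]
finger_gap: 0.161
```

Run:
```python
from h import *
im,d,P=shot("wrist","w6")
q=sel(P,380,680,-290,-80,108,130);print("tray rim",rect(q),q.min(0),q.max(0),len(q))
for y0,y1 in((-135,-100),):
    s=sel(P,380,680,-150,-115,105,130);print(np.polyfit(s[:,0],s[:,2],1))
q=sel(P,380,680,-290,-80,45,62);print("box",rect(q),q.min(0),q.max(0),len(q))
plan((521.7,-192.7,120,2.6),(521.7,-192.7,99,2.6))
```

```text
tray rim (array([ 539.5, -190.8]), array([140.8, 276.9]), 2.19) [ 398.70416771 -262.83623056  108.00058736] [ 679.99596721 -116.53789542  129.95128813] 14777
[-4.35388624e-03  1.20857183e+02]
box (array([ 519.8, -116.7]), array([  8.9, 255.6]), 2.78) [ 392.29943353 -127.29338304   48.68224164] [ 647.61113491 -108.75047881   56.66024885] 3383
now [ 521.7 -191.7  145.1] yaw 2.63 j6 -0.51 t 15.55 gap 0.163 F [-0.3 -0.7 -3.1] j [-0.46  0.52  1.64  0.    0.98 -0.51]
travel [-0.0, 1.0, -0.04] dr [0.0, 0.0, 0.1] rows 1.0
travel [-0.01, 1.84, -0.04] dr [0.0, 0.0, 0.1] rows 2.0
```

View pics/w6.png

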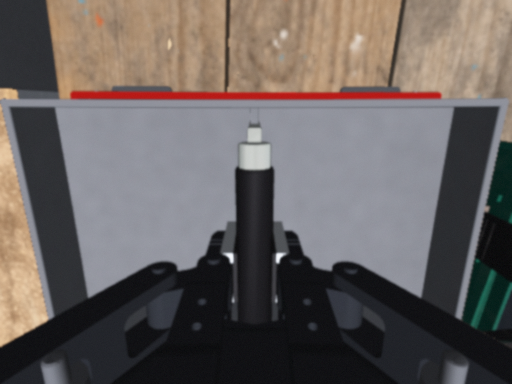

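Run:
```python
from h import *
im,d,P=shot("wrist")
s=sel(P,380,660,-135,-112,112,126);print("tray strip",rect(s),len(s),s.min(0),s.max(0))
y=[s[(s[:,0]>x)&(s[:,0]<x+20),1].max() for x in range(420,620,20)];print(np.polyfit(np.arange(430,630,20),y,1),np.mean(y))
s=sel(P,380,660,-135,-100,48,57)
y=[s[(s[:,0]>x)&(s[:,0]<x+20),1].max() for x in range(420,620,20)];print(np.round(y,1))
im,d,P=shot("top")
s=sel(P,380,680,-290,-80,110,125);print("top tray",rect(s),len(s),s.min(0),s.max(0))
```

```text
tray strip (array([ 519.9, -128.9]), array([ 18.3, 242. ]), 1.49) 5120 [ 398.81001404 -134.98814346  112.011963  ] [ 640.61355768 -116.59602179  125.83231476]
[ 4.99757074e-02 -1.47791696e+02] -121.80432820622771
[-116.3 -115.3 -117.1 -117.4 -116.5 -115.5 -114.7 -111.1 -109.6 -108.8]Traceback (most recent call last):
  File "<stdin>", line 8, in <module>
    return umr_minimum(a, axis, None, out, keepdims, initial, where)
ValueError: zero-size array to reduction operation minimum which has no identity
```

Request:
apply_moves(
  travel=[
    [0, 0.5, -0.04],
    [0, 0.9, -0.04],
    [0, 1.1, -0.04],
    [0, 1.2, -0.04],
    [0, 1.3, -0.04],
    [0, 1.4, -0.04],
    [0, 1.5, -0.04],
    [0, 1.6, -0.04],
    [0, 1.6, -0.04],
  ],
  dr=[
    [0, 0, 0],
    [0, 0, 0],
    [0, 0, 0],
    [0, 0, 0],
    [0, 0, 0],
    [0, 0, 0],
    [0, 0, 0],
    [0, 0, 0],
    [0, 0, 0],
  ],
  grip=[1, 1, 1, 1, 1, 1, 1, 1, 1],
)

```text
time: 16.4
tcp_pos: [521.8, -192.9, 104.8]
tool_rot: [0.707, 0.017, -0.016, -0.707]
ft_force: [0.2, 1.3, -3.2]
finger_gap: 0.164
```

Request:
apply_moves(
  travel=[
    [0, 0.06, 0],
    [0, 0.12, 0],
    [0, 0.17, 0],
    [0, 0.2, 0],
    [0, 0.2, 0],
    [0, 0.2, 0],
  ],
  dr=[
    [0, 0, 0],
    [0, 0, 0],
    [0, 0, 0],
    [0, 0, 0],
    [0, 0, 0],
    [0, 0, 0],
  ],
  grip=[1, 1, 1, 1, 1, 1],
)

```text
time: 16.9
tcp_pos: [521.8, -192.9, 99.7]
tool_rot: [0.707, 0.017, -0.016, -0.707]
ft_force: [-0.8, -0.6, -3.8]
finger_gap: 0.165
```

Request:
apply_moves(
  travel=[
    [0, 0.04, 0],
    [0, 0.06, 0],
    [0, 0.06, 0],
  ],
  dr=[
    [0, 0, 0],
    [0, 0, 0],
    [0, 0, 0],
  ],
  grip=[1, 1, 1],
)

```text
time: 17.15
tcp_pos: [521.9, -193.0, 99.4]
tool_rot: [0.707, 0.017, -0.015, -0.707]
ft_force: [-5.5, 2.7, 19.5]
finger_gap: 0.165
```

Run:
```python
from h import *
plan((521.8,-193,150,2.6),(397.7,177.4,140,90))
```

```text
now [ 521.9 -193.    99.4] yaw 2.62 j6 -0.51 t 17.15 gap 0.165 F [-5.5  2.7 19.5] j [-0.46  0.59  1.67  0.    0.88 -0.51]
travel [0.0, -2.02, -0.0] dr [0.0, 0.0, 0.1] rows 2.0
travel [-4.28, -1.64, 15.03] dr [0.1, -87.4, 0.1] rows 13.0
```

Request:
apply_moves(
  travel=[
    [0, 0, 0],
    [0, 0, 0],
    [0, 0, 0],
    [0, 0, 0],
    [0, -0.5, 0],
    [0, -1.4, 0],
    [0, -2.2, 0],
    [-0.3, -2.8, 1],
    [-0.7, -2.8, 2.4],
    [-1.1, -2.8, 3.8],
    [-1.5, -2.8, 5.2],
    [-1.9, -2.8, 6.6],
    [-2.3, -2.8, 8],
    [-2.7, -2.8, 9.4],
    [-3.1, -2.8, 10.8],
    [-3.5, -2.5, 12.2],
    [-3.9, -2, 13.6],
    [-4.28, -1.64, 15.03],
    [-4.28, -1.64, 15.03],
    [-4.28, -1.64, 15.03],
  ],
  dr=[
    [0, 0, 0],
    [0, 0, 0],
    [0, 0, 0],
    [0, 0, 0],
    [0, 0, 0],
    [0, 0, 0],
    [0, 0, 0],
    [0, -7, 0],
    [0, -14, 0],
    [0, -21, 0],
    [0, -28, 0],
    [0, -35, 0],
    [0, -42, 0],
    [0, -49, 0],
    [0, -56, 0],
    [0, -63, 0],
    [0, -70, 0],
    [0, -77, 0],
    [0, -84, 0],
    [0, -87.4, 0],
  ],
  grip=[0.3, 0.3, 0.2, 0.2, 0.2, 0.2, 0.2, 0.2, 0.2, 0, -0.3, -0.5, -0.5, -0.5, -0.5, -0.5, -0.5, -0.5, -0.5, -0.5],
)

```text
time: 18.82
tcp_pos: [396.6, 179.4, 139.5]
tool_rot: [0.497, 0.503, -0.503, -0.497]
ft_force: [-0.2, -0.5, 0.5]
finger_gap: 0.75
```

Run:
```python
from h import *
im,d,P=shot("top","t5")
cv2.imwrite("pics/t5c.png",cv2.resize(im[90:260,90:420],None,fx=2.4,fy=2.4,interpolation=cv2.INTER_CUBIC))
q=sel(P,400,640,-262,-125,71,77);print("tray rim",rect(q),len(q),np.median(q[:,2]))
for n,(x0,x1) in dict(lo=(400,450),hi=(600,650)).items():
    for m,(y0,y1) in dict(L=(-150,-115),R=(-270,-235)).items():
        s=sel(P,x0,x1,y0,y1,66,84); print(n,m,len(s),np.median(s[:,2]).round(1))
for y in(-140,-190,-240): 
    print([ (x,np.median(s[:,2]).round(1)) for x in(450,480,560,600) if len(s:=sel(P,x-12,x+12,y-10,y+10,30,60))])
im,d,P=shot("wrist","w7")
q=sel(P,360,440,140,215,30,42);print("saw",cv2.minEnclosingCircle(q[:,:2].astype(np.float32)),len(q),np.median(q,0))
q=sel(P,360,440,140,215,60,72);print("shank",cv2.minEnclosingCircle(q[:,:2].astype(np.float32)) if len(q) else 0)
plan((397.7,177.4,32,90))
```

```text
tray rim (array([ 520.7, -193.4]), array([136.6, 239.3]), 0.5) 307 74.96170994283432
lo L 46 75.1
lo R 61 74.9
hi L 53 75.2
hi R 51 74.5
[(450, np.float64(40.1)), (480, np.float64(40.2)), (560, np.float64(40.1)), (600, np.float64(39.9))]
[(450, np.float64(40.1)), (480, np.float64(40.2)), (560, np.float64(39.9)), (600, np.float64(39.7))]
[(450, np.float64(40.1)), (480, np.float64(39.9)), (560, np.float64(39.8)), (600, np.float64(40.2))]
saw ((398.548828125, 177.86209106445312), 22.673898696899414) 2033 [394.3962124 177.6002615  35.8236984]
shank ((398.3407897949219, 177.8376922607422), 6.614623546600342)
now [397.5 178.  139.8] yaw 90.17 j6 -1.29 t 18.92 gap 0.753 F [-0.1 -0.3  0.7] j [ 0.28  0.4   1.93 -0.    0.81 -1.29]
travel [-0.02, 4.31, -0.0] dr [0.1, 0.2, -0.0] rows 3.0
```

View pics/t5c.png

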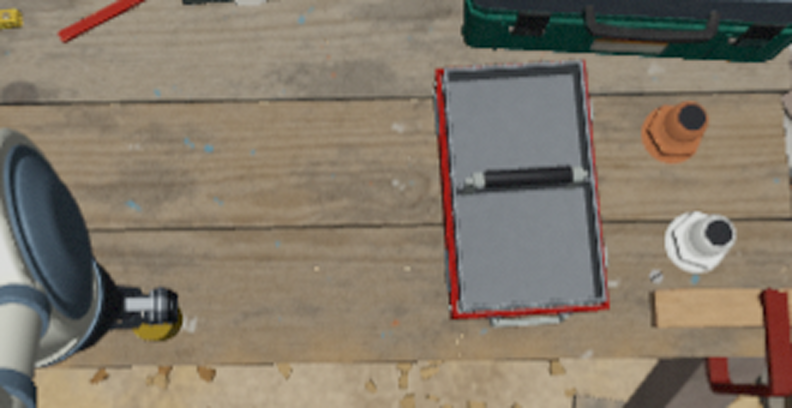

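Request:
apply_moves(
  travel=[
    [0, 1.2, -0.03],
    [0, 2.4, -0.03],
    [0, 3.3, -0.03],
    [0, 3.9, -0.03],
    [0, 4.2, -0.03],
    [0, 4.28, -0.03],
    [0, 4.28, -0.03],
    [0, 4.28, -0.03],
    [0, 4.28, -0.03],
    [0, 4.28, -0.03],
    [0, 4.28, -0.03],
    [0, 4.28, -0.03],
    [0, 4.28, -0.03],
  ],
  dr=[
    [0, 0, 0],
    [0, 0, 0],
    [0, 0, 0],
    [0, 0, 0],
    [0, 0, 0],
    [0, 0, 0],
    [0, 0, 0],
    [0, 0, 0],
    [0, 0, 0],
    [0, 0, 0],
    [0, 0, 0],
    [0, 0, 0],
    [0, 0, 0],
  ],
  grip=[-0.5, -0.5, -0.5, -0.5, -0.5, -0.5, 1, 1, 1, 1, 1, 1, 1],
  squeeze=60,
)

```text
time: 20.0
tcp_pos: [399.0, 178.1, 33.8]
tool_rot: [0.5, 0.501, -0.5, -0.498]
ft_force: [-0.9, -0.7, 11.3]
finger_gap: 0.501
```

Run:
```python
from h import *
plan((399,178,160,90),(455.5,-195.9,160,92.6))
```

```text
now [399.  178.1  33.8] yaw 90.16 j6 -1.29 t 20.0 gap 0.501 F [-0.9 -0.7 11.3] j [ 0.28  0.62  2.01 -0.    0.51 -1.29]
travel [-0.0, -5.05, -0.02] dr [0.2, 0.2, -0.0] rows 4.0
travel [-14.97, -5.04, -2.24] dr [0.2, -2.4, -0.0] rows 10.0
```

Request:
apply_moves(
  travel=[
    [0, -0.8, 0],
    [0, -2, 0],
    [0, -3.5, 0],
    [0, -5, 0],
    [-1.3, -5, -0.2],
    [-2.7, -5, -0.4],
    [-4.1, -5, -0.6],
    [-5.5, -5, -0.8],
    [-6.9, -5, -1],
    [-8.3, -5, -1.2],
    [-9.7, -5, -1.4],
    [-11.1, -5, -1.6],
    [-12.5, -5, -1.9],
    [-13.8, -5, -2.1],
    [-14.6, -5, -2.2],
    [-14.97, -5, -2.24],
    [-14.97, -5, -2.24],
    [-14.97, -5, -2.24],
  ],
  dr=[
    [0, 0, 0],
    [0, 0, 0],
    [0, 0, 0],
    [0, 0, 0],
    [0.2, -1, 0],
    [0.2, -2, 0],
    [0.2, -2.4, 0],
    [0.2, -2.4, 0],
    [0.2, -2.4, 0],
    [0.2, -2.4, 0],
    [0.2, -2.4, 0],
    [0.2, -2.4, 0],
    [0.2, -2.4, 0],
    [0.2, -2.4, 0],
    [0.2, -2.4, 0],
    [0.2, -2.4, 0],
    [0.2, -2.4, 0],
    [0.2, -2.4, 0],
  ],
  grip=[1, 1, 1, 1, 1, 1, 1, 1, 1, 1, 1, 1, 1, 1, 1, 1, 1, 1],
)

```text
time: 21.5
tcp_pos: [455.2, -195.5, 159.2]
tool_rot: [-0.489, -0.511, 0.511, 0.489]
ft_force: [-0.1, 0.0, -2.5]
finger_gap: 0.505
```

Run:
```python
from h import *
im,d,P=shot("wrist","w8")
q=sel(P,400,520,-240,-150,145,205);print(len(q),np.percentile(q,[1,99],axis=0))
plan((455.5,-195.9,76,92.6))
```

```text
18168 [[ 432.89056747 -239.48176069  147.98289192]
 [ 470.70681482 -150.56884903  203.65536714]]
now [ 455.1 -194.9  159.2] yaw 92.56 j6 -2.14 t 21.55 gap 0.506 F [-0.3  0.1 -1.6] j [-0.53  0.43  1.77 -0.    0.94 -2.14]
travel [-0.04, 3.33, -0.02] dr [-0.0, -0.0, 0.0] rows 2.0
```

View pics/w8.png

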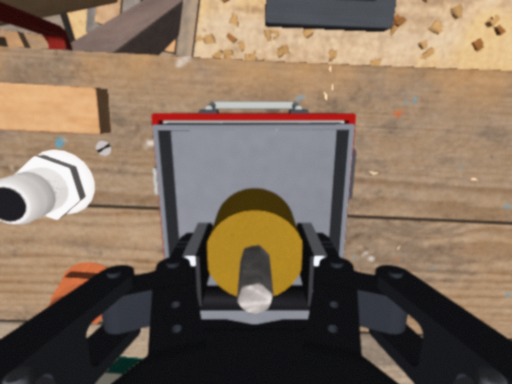

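Request:
apply_moves(
  travel=[
    [-0.02, 1, 0],
    [-0.04, 2, 0],
    [-0.04, 2.8, 0],
    [-0.04, 3.1, 0],
    [-0.04, 3.2, 0],
    [-0.04, 3.28, 0],
    [-0.04, 3.32, 0],
    [-0.04, 3.32, 0],
  ],
  dr=[
    [0, 0, 0],
    [0, 0, 0],
    [0, 0, 0],
    [0, 0, 0],
    [0, 0, 0],
    [0, 0, 0],
    [0, 0, 0],
    [0, 0, 0],
  ],
  grip=[1, 1, 1, 1, 1, 1, 1, 1],
)

```text
time: 22.22
tcp_pos: [455.5, -195.9, 76.9]
tool_rot: [0.489, 0.511, -0.511, -0.488]
ft_force: [-1.2, 0.5, -1.1]
finger_gap: 0.497
```

Request:
apply_moves(
  travel=[
    [0, 0.04, 0],
    [0, 0.07, 0],
    [0, 0.09, 0],
    [0, 0.09, 0],
  ],
  dr=[
    [0, 0, 0],
    [0, 0, 0],
    [0, 0, 0],
    [0, 0, 0],
  ],
  grip=[1, 1, 1, 1],
)

```text
time: 22.55
tcp_pos: [455.6, -196.0, 74.8]
tool_rot: [0.489, 0.511, -0.511, -0.488]
ft_force: [-0.1, -0.3, -1.4]
finger_gap: 0.5
```

Run:
```python
from h import *
plan((455.5,-195.9,170,92.6),(585.5,-361,170,92.6))
```

```text
now [ 455.6 -196.    74.8] yaw 92.57 j6 -2.14 t 22.55 gap 0.5 F [-0.1 -0.3 -1.4] j [-0.53  0.58  1.84 -0.    0.73 -2.14]
travel [0.0, -3.81, -0.0] dr [0.1, -0.0, -0.0] rows 3.0
travel [-6.83, -3.8, -4.9] dr [0.1, -0.0, -0.0] rows 6.0
```

Request:
apply_moves(
  travel=[
    [0, 0.03, 0],
    [0, 0.03, 0],
    [0, 0.03, 0],
    [0, 0.03, 0],
    [0, -0.2, 0],
    [0, -0.8, 0],
    [0, -2, 0],
    [0, -3.5, 0],
    [-1, -3.9, -0.7],
    [-2.2, -3.9, -1.6],
    [-3.4, -3.9, -2.4],
    [-4.6, -3.9, -3.3],
    [-5.8, -3.9, -4.2],
    [-6.83, -3.5, -4.9],
    [-6.83, -3, -4.9],
    [-6.83, -3, -4.9],
    [-6.83, -3, -4.9],
  ],
  dr=[
    [0, 0, 0],
    [0, 0, 0],
    [0, 0, 0],
    [0, 0, 0],
    [0, 0, 0],
    [0, 0, 0],
    [0, 0, 0],
    [0, 0, 0],
    [0, 0, 0],
    [0, 0, 0],
    [0, 0, 0],
    [0, 0, 0],
    [0, 0, 0],
    [0, 0, 0],
    [0, 0, 0],
    [0, 0, 0],
    [0, 0, 0],
  ],
  grip=[1, -0.3, -0.3, -0.3, -0.3, -0.3, -0.3, -0.3, -0.5, -0.6, -0.6, -0.6, -0.6, -0.6, -0.6, -0.6, -0.6],
)

```text
time: 23.97
tcp_pos: [584.7, -360.3, 149.5]
tool_rot: [-0.488, -0.511, 0.511, 0.489]
ft_force: [-0.4, 0.3, 0.5]
finger_gap: 0.796
```

Run:
```python
from h import *
im,d,P=shot("top","t6")
cv2.imwrite("pics/t6c.png",cv2.resize(im[90:260,90:420],None,fx=2.4,fy=2.4,interpolation=cv2.INTER_CUBIC))
q=sel(P,410,500,-240,-150,70,82);print("saw cup",cv2.minEnclosingCircle(q[:,:2].astype(np.float32)),len(q),np.median(q[:,2]))
q=sel(P,410,500,-240,-150,98,115);print("shank",q.mean(0),len(q))
im,d,P=shot("wrist","w9")
q=sel(P,530,640,-410,-310,60,75);print("stem",cv2.minEnclosingCircle(q[:,:2].astype(np.float32)),len(q))
q=sel(P,530,640,-410,-310,4,12);print("flange",len(q) and cv2.minEnclosingCircle(q[:,:2].astype(np.float32)))
plan((585.5,-361,47,92.6))
```

```text
saw cup ((0.0, 0.0), 0.0) 0 nan
shank [nan nan nan] 0
stem ((586.5661010742188, -363.9766540527344), 19.121484756469727) 1840
flange ((586.3284912109375, -364.1078796386719), 31.294509887695312)
now [ 585.2 -360.3  150.9] yaw 92.59 j6 -2.25 t 24.07 gap 0.801 F [-0.3 -0.1  0.5] j [-0.64  0.68  1.28  0.    1.18 -2.25]
travel [-0.03, 4.15, -0.01] dr [0.0, -0.0, -0.0] rows 3.0
  return _methods._mean(a, axis=axis, dtype=dtype,
  ret = ret.dtype.type(ret / rcount)
<stdin>:5: RuntimeWarning: Mean of empty slice.
  ret = um.true_divide(
```

View pics/w9.png

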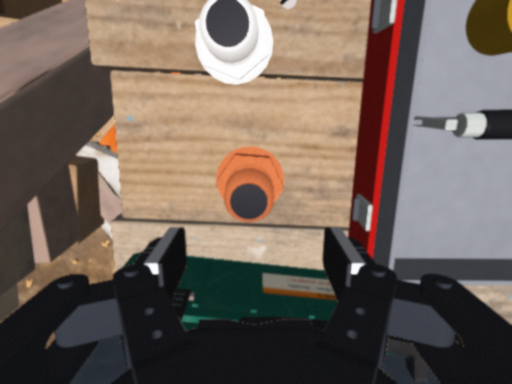

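Request:
apply_moves(
  travel=[
    [-0.09, 1, -0.03],
    [-0.09, 2, -0.03],
    [-0.09, 2.8, -0.03],
    [-0.09, 3.3, -0.03],
    [-0.09, 3.7, -0.03],
    [-0.09, 4, -0.03],
    [-0.09, 4.1, -0.03],
    [-0.09, 4.1, -0.03],
  ],
  dr=[
    [0, 0, 0],
    [0, 0, 0],
    [0, 0, 0],
    [0, 0, 0],
    [0, 0, 0],
    [0, 0, 0],
    [0, 0, 0],
    [0, 0, 0],
  ],
  grip=[-0.6, -0.6, -0.6, -0.6, -0.6, -0.6, -0.6, -0.6],
)

```text
time: 24.73
tcp_pos: [586.2, -362.5, 48.6]
tool_rot: [0.489, 0.511, -0.511, -0.488]
ft_force: [0.6, 0.3, -0.2]
finger_gap: 0.801
```

Request:
apply_moves(
  travel=[
    [0, 0, 0],
    [0, 0, 0],
    [0, 0, 0],
    [0, 0, 0],
    [0, 0, 0],
    [0, 0, 0],
    [0, 0, 0],
    [0, 0, 0],
  ],
  dr=[
    [0, 0, 0],
    [0, 0, 0],
    [0, 0, 0],
    [0, 0, 0],
    [0, 0, 0],
    [0, 0, 0],
    [0, 0, 0],
    [0, 0, 0],
  ],
  grip=[1, 1, 1, 1, 1, 1, 1, 1],
  squeeze=80,
)

```text
time: 25.4
tcp_pos: [586.8, -363.0, 49.9]
tool_rot: [0.49, 0.511, -0.511, -0.487]
ft_force: [-0.5, 0.3, 8.4]
finger_gap: 0.45
```

Run:
```python
from h import *
c,s=np.cos(np.radians(2.6)),np.sin(np.radians(2.6))
x,y=521.4+50*c,-192.9+50*s
plan((586,-362.5,160,92.6),(x,y,160,92.6))
```

```text
now [ 586.8 -363.    49.9] yaw 92.6 j6 -2.26 t 25.4 gap 0.45 F [-0.5  0.3  8.4] j [-0.64  0.8   1.35  0.    1.   -2.26]
travel [0.01, -4.4, 0.02] dr [0.1, -0.0, -0.1] rows 3.0
travel [6.91, -4.42, 0.29] dr [0.1, -0.0, -0.1] rows 5.0
```

Request:
apply_moves(
  travel=[
    [0, -0.6, 0],
    [0, -1.6, 0],
    [0, -3, 0],
    [0, -4.4, 0],
    [0.6, -4.5, 0],
    [1.8, -4.5, 0.1],
    [3, -4.5, 0.15],
    [4.2, -4.5, 0.2],
    [5.4, -4.5, 0.25],
    [6.4, -4.42, 0.29],
    [6.91, -4.42, 0.29],
    [6.91, -4.42, 0.29],
    [6.91, -4.42, 0.29],
  ],
  dr=[
    [0, 0, 0],
    [0, 0, 0],
    [0, 0, 0],
    [0, 0, 0],
    [0, 0, 0],
    [0, 0, 0],
    [0, 0, 0],
    [0, 0, 0],
    [0, 0, 0],
    [0, 0, 0],
    [0.1, 0, -0.1],
    [0.1, 0, -0.1],
    [0.1, 0, -0.1],
  ],
  grip=[1, 1, 1, 1, 1, 1, 1, 1, 1, 1, 1, 1, 1],
)

```text
time: 26.48
tcp_pos: [571.6, -190.3, 160.2]
tool_rot: [0.489, 0.512, -0.511, -0.488]
ft_force: [-0.3, 0.5, -4.2]
finger_gap: 0.448
```

Run:
```python
from h import *
im,d,P=shot("wrist","w10")
im2,d2,P2=shot("side","s2"); cv2.imwrite("pics/s2c.png",np.hstack([im,cv2.resize(im2[100:260,120:333],(512,384),interpolation=cv2.INTER_CUBIC)])[:, :]); 
a=cv2.imread("pics/s2c.png"); cv2.imwrite("pics/s2c.png",cv2.resize(a,(800,300)))
q=sel(P,420,490,-240,-150,70,80);print("saw",cv2.minEnclosingCircle(q[:,:2].astype(np.float32)) if len(q) else 0,len(q),np.median(q,0))
q=sel(P,420,490,-240,-150,100,112);print("shank",len(q),np.median(q,0))
plan((571.4,-190.6,92,92.6))
```

```text
saw ((455.81195068359375, -196.0681610107422), 22.70661735534668) 3096 [ 461.20230767 -195.17405377   76.3596538 ]
shank 459 [ 457.08291304 -195.6895446   106.14869851]
now [ 571.7 -191.5  160.2] yaw 92.57 j6 -2.04 t 26.58 gap 0.449 F [-0.1  0.1 -4.2] j [-0.42  0.56  1.5  -0.    1.08 -2.04]
travel [0.04, 2.73, 0.02] dr [0.1, -0.0, -0.0] rows 2.0
```

View pics/s2c.png

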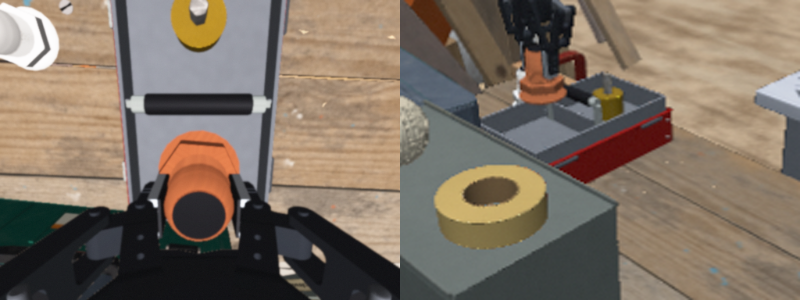

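Request:
apply_moves(
  travel=[
    [0.02, 0.8, 0],
    [0.02, 1.7, 0],
    [0.02, 2.3, 0],
    [0.02, 2.55, 0],
    [0.02, 2.65, 0],
    [0.02, 2.71, 0],
    [0.02, 2.74, 0],
    [0.02, 2.74, 0],
  ],
  dr=[
    [0, 0, 0],
    [0, 0, 0],
    [0, 0, 0],
    [0, 0, 0],
    [0, 0, 0],
    [0, 0, 0],
    [0, 0, 0],
    [0, 0, 0],
  ],
  grip=[1, 1, 1, 1, 1, 1, 1, 1],
)

```text
time: 27.25
tcp_pos: [572.2, -191.4, 92.4]
tool_rot: [0.49, 0.511, -0.511, -0.488]
ft_force: [-0.5, 0.4, -4.2]
finger_gap: 0.451
```

Request:
apply_moves(
  travel=[
    [0, 0.02, 0],
    [0, 0.04, 0],
    [0, 0.05, 0],
    [0, 0.05, 0],
  ],
  dr=[
    [0, 0, 0],
    [0, 0, 0],
    [0, 0, 0],
    [0, 0, 0],
  ],
  grip=[1, 1, 1, 1],
)

```text
time: 27.58
tcp_pos: [572.3, -191.4, 91.3]
tool_rot: [0.49, 0.511, -0.511, -0.488]
ft_force: [0.5, 0.5, -3.8]
finger_gap: 0.449
```

Request:
apply_moves(
  travel=[
    [0, 0.02, 0],
    [0, 0.04, 0],
    [0, 0.05, 0],
    [0, 0.05, 0],
  ],
  dr=[
    [0, 0, 0],
    [0, 0, 0],
    [0, 0, 0],
    [0, 0, 0],
  ],
  grip=[1, 1, 1, 1],
)

```text
time: 27.92
tcp_pos: [572.4, -191.4, 90.4]
tool_rot: [0.49, 0.511, -0.511, -0.488]
ft_force: [-0.9, 0.5, 3.5]
finger_gap: 0.448
```

Request:
apply_moves(
  travel=[
    [0, 0, 0],
    [0, 0, 0],
    [0, 0, 0],
    [0, 0, 0],
    [0, -0.3, 0],
    [0, -0.9, 0],
    [0, -2, 0],
    [0, -3.4, 0],
    [0, -4.8, 0],
    [1.4, -5, 0.2],
    [2.8, -5, 0.6],
    [4.2, -5, 1],
    [5.6, -5, 1.4],
    [7, -5, 1.8],
    [8.4, -5, 2],
    [10, -5, 2],
    [11.4, -5, 2],
    [12.4, -5, 2],
    [12.4, -5, 2],
  ],
  dr=[
    [0, 0, 0],
    [0, 0, 0],
    [0, 0, 0],
    [0, 0, 0],
    [0, 0, 0],
    [0, 0, 0],
    [0, 0, 0],
    [0, 0, 0],
    [0, 0, 0],
    [0, 0, 0],
    [0, 0, 0],
    [0, 0, 0],
    [0, 0, 0],
    [0, 0, 0],
    [0, 0, 0],
    [0, 0, 0],
    [0, 0, 0],
    [0, 0, 0],
    [0, 0, 0],
  ],
  grip=[-0.25, -0.25, -0.25, -0.25, -0.25, -0.25, -0.25, -0.25, -0.25, -0.25, -0.25, -0.25, -0.25, -0.25, -0.25, -0.25, -0.25, -0.25, -0.25],
)

```text
time: 29.5
tcp_pos: [507.7, 120.2, 215.5]
tool_rot: [0.489, 0.513, -0.511, -0.487]
ft_force: [0.1, -0.2, -0.1]
finger_gap: 0.621
```

Run:
```python
from h import *
im,d,P=shot("top","t7")
cv2.imwrite("pics/t7c.png",cv2.resize(im[90:260,90:420],None,fx=2.4,fy=2.4,interpolation=cv2.INTER_CUBIC))
for n,b in dict(sawcup=(410,500,-240,-150,70,82),sawshank=(410,500,-240,-150,98,115),stem=(535,620,-240,-150,98,115),white=(430,510,-410,-330,58,75),dark=(370,430,235,285,30,40)).items():
    q=sel(P,*b);print(n,cv2.minEnclosingCircle(q[:,:2].astype(np.float32)) if len(q)>3 else 0,len(q),np.median(q[:,2]).round(1))
for n,(x0,x1) in dict(lo=(400,450),hi=(600,650)).items():
    for m,(y0,y1) in dict(L=(-150,-115),R=(-270,-235)).items():
        s=sel(P,x0,x1,y0,y1,66,84); print(n,m,len(s),np.median(s[:,2]).round(1))
print([(x,y,np.median(s[:,2]).round(1)) for x in(430,490,605,625) for y in(-150,-230) if len(s:=sel(P,x-8,x+8,y-10,y+10,30,60))])
plan()
```

```text
sawcup ((455.1359558105469, -195.40603637695312), 22.768035888671875) 265 76.1
sawshank ((454.9115905761719, -194.62518310546875), 6.248195648193359) 28 105.9
stem ((572.4199829101562, -190.48367309570312), 19.3642635345459) 214 106.4
white ((470.06011962890625, -380.7152404785156), 19.003990173339844) 202 65.8
dark 0 0 nan
lo L 46 75.3
lo R 62 74.9
hi L 53 74.5
hi R 53 74.3
[(430, -150, np.float64(40.3)), (430, -230, np.float64(40.5)), (490, -150, np.float64(40.3)), (490, -230, np.float64(40.2)), (605, -150, np.float64(39.8)), (605, -230, np.float64(39.8)), (625, -150, np.float64(39.8)), (625, -230, np.float64(40.1))]
now [507.9 118.3 215.3] yaw 92.76 j6 -1.5 t 29.55 gap 0.623 F [-0.4  0.1  0.1] j [ 0.12  0.39  1.65 -0.    1.1  -1.5 ]
  return _methods._mean(a, axis=axis, dtype=dtype,
  ret = ret.dtype.type(ret / rcount)
```

View pics/t7c.png

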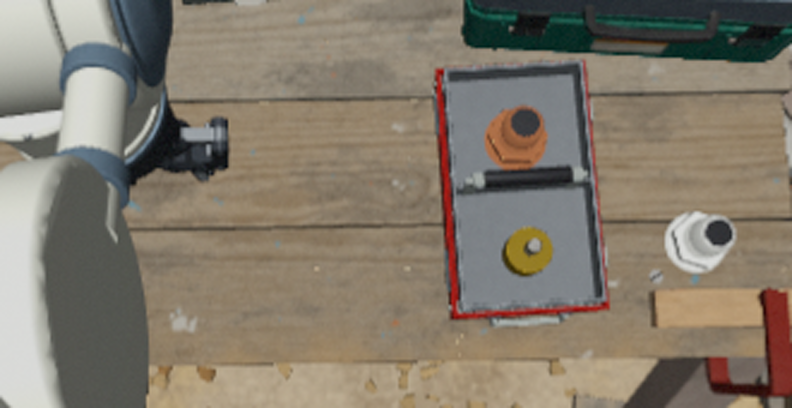

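Run:
```python
from h import *
im,d,P=shot("side","s3")
for o in models.regions_of("dark_hole_saw","side")[:2]:
    Q=P[o["mask"]];print(round(o["p"],2),np.round(o["box"]),np.nanmedian(Q,0).round())
print(job_done())
```

```text
0.6 [386. 224.  24.  27.] [410. 265.  30.]
the job is handed in; nothing more can be done
None
```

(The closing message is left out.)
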